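# Lock a circuit board into its soldering pallet with the swivel clips

### The job

Lock the circuit board into its soldering pallet: of its four swivel clips three stand open, so with a fingertip push each of these round by its upright wing until its arm lies square across the board's edge, with its nose over the board; all four clips must end like that. Push gently and grip nothing: do not lift, shove or lean on the board, and leave the other things on the bench and pallet where they are.

Things in the scene. Friction and masses are not known exactly. Their poses are not given: they have to be found in the camera images.
- pallet: black composite soldering pallet, 270 (x) x 230 (y) mm, on a low aluminium stand, fixed to the bench; origin under its centre on the bench; its top face is 30 mm above the bench. Aluminium bars 8 mm high run along its two x ends. Its long axis is its x axis.
- board: green circuit board, 160 (x) x 100 (y) x 2 mm, lying loose in the pallet's pocket, its upper face level with the pallet's top face, its axes along the pallet's; origin at the centre of its underside. Low flat parts (up to 3 mm) near the edges; tall parts (up to 26 mm) only within 30 mm of its long centre line and a white connector at its +x end.
- clip_a_pivot (a point): pivot of one of the two steel swivel clips on the pallet's +y (left) side: on the screw's axis, level with the pallet's top face, 28 mm outside the board's long edge, 55 mm from mid-length (at which end varies). Its x axis points level and square across the edge, towards the board; z up. It does not move. The screw head, 13 mm across, stands 10 mm above the pallet.
- clip_a (a joint): clip angle (rad) from the pivot's x axis to the arm, growing counter-clockwise seen from above. 0 or a whole turn (+-6.283): square across the edge, nose over the board; pi: straight away from it. Turns either way without stops, about 0.04 N m friction, stays where left. Starts square.
- clip_a_wing (a point): middle of the clip's upright wing, 34 mm from the pivot axis, 13 mm above the pallet; x axis along the arm from pivot to nose. The clip: flat steel arm 14 mm wide, reaching 48 mm from the axis, its faces 1 and 6 mm above the pallet; on it the wing, a fin along its middle, 4 mm thick, 22 mm long (23 to 45 mm from the axis), top 20 mm above the pallet.
- clip_b_pivot (a point): pivot of one of the two steel swivel clips on the pallet's +y (left) side: on the screw's axis, level with the pallet's top face, 28 mm outside the board's long edge, 55 mm from mid-length (at which end varies). Its x axis points level and square across the edge, towards the board; z up. It does not move. The screw head, 13 mm across, stands 10 mm above the pallet.
- clip_b (a joint): clip angle (rad) from the pivot's x axis to the arm, growing counter-clockwise seen from above. 0 or a whole turn (+-6.283): square across the edge, nose over the board; pi: straight away from it. Turns either way without stops, about 0.04 N m friction, stays where left. Starts open, at 1.0 to 5.28.
- clip_b_wing (a point): middle of the clip's upright wing, 34 mm from the pivot axis, 13 mm above the pallet; x axis along the arm from pivot to nose. The clip: flat steel arm 14 mm wide, reaching 48 mm from the axis, its faces 1 and 6 mm above the pallet; on it the wing, a fin along its middle, 4 mm thick, 22 mm long (23 to 45 mm from the axis), top 20 mm above the pallet.
- clip_c_pivot (a point): pivot of one of the two steel swivel clips on the pallet's -y (right) side: on the screw's axis, level with the pallet's top face, 28 mm outside the board's long edge, 55 mm from mid-length (at which end varies). Its x axis points level and square across the edge, towards the board; z up. It does not move. The screw head, 13 mm across, stands 10 mm above the pallet.
- clip_c (a joint): clip angle (rad) from the pivot's x axis to the arm, growing counter-clockwise seen from above. 0 or a whole turn (+-6.283): square across the edge, nose over the board; pi: straight away from it. Turns either way without stops, about 0.04 N m friction, stays where left. Starts open, at 1.0 to 5.28.
- clip_c_wing (a point): middle of the clip's upright wing, 34 mm from the pivot axis, 13 mm above the pallet; x axis along the arm from pivot to nose. The clip: flat steel arm 14 mm wide, reaching 48 mm from the axis, its faces 1 and 6 mm above the pallet; on it the wing, a fin along its middle, 4 mm thick, 22 mm long (23 to 45 mm from the axis), top 20 mm above the pallet.
- clip_d_pivot (a point): pivot of one of the two steel swivel clips on the pallet's -y (right) side: on the screw's axis, level with the pallet's top face, 28 mm outside the board's long edge, 55 mm from mid-length (at which end varies). Its x axis points level and square across the edge, towards the board; z up. It does not move. The screw head, 13 mm across, stands 10 mm above the pallet.
- clip_d (a joint): clip angle (rad) from the pivot's x axis to the arm, growing counter-clockwise seen from above. 0 or a whole turn (+-6.283): square across the edge, nose over the board; pi: straight away from it. Turns either way without stops, about 0.04 N m friction, stays where left. Starts open, at 1.0 to 5.28.
- clip_d_wing (a point): middle of the clip's upright wing, 34 mm from the pivot axis, 13 mm above the pallet; x axis along the arm from pivot to nose. The clip: flat steel arm 14 mm wide, reaching 48 mm from the axis, its faces 1 and 6 mm above the pallet; on it the wing, a fin along its middle, 4 mm thick, 22 mm long (23 to 45 mm from the axis), top 20 mm above the pallet.
- heatsink: aluminium finned heat sink, 26 x 34 x 22 mm, loose on the pallet's margin beyond one end of the board; origin at the centre of its underside; leave alone
- screwdriver: black-handled screwdriver, 190 mm long, lying on the bench along the pallet's right side; leave alone
- brush: small black-handled brush, 170 mm long, lying on the bench along the pallet's left side; leave alone
- solder_reel: copper-coloured reel, 60 mm diameter, 44 mm high, on the bench to the left; leave alone
- flux_bottle: small bottle with white cap, 40 mm diameter, 85 mm high, on the bench to the left; leave alone
- battery_pack: pack of four red cells, 66 x 75 x 19 mm, on the bench to the right; leave alone
- multimeter: orange hand multimeter, 150 x 76 x 45 mm, on the bench to the right; leave alone
There are look-alikes about, which are no part of the job. What is meant by the board is not pink, and is the smaller of those in its own colour.

How it is judged (in metres and radians):
At the end, for the whole second after the job is handed in: All four clips lie square across the board's long edges within 0.3 rad (17 degrees), noses over the board, and are at rest; the board lies flat in its pocket within 5 mm of where it was ((value of joint clip_a between -0.3 and 0.3 rad or value of joint clip_a between 5.9832 and 6.5832 rad or value of joint clip_a between -6.5832 and -5.9832 rad) and (value of joint clip_b between -0.3 and 0.3 rad or value of joint clip_b between 5.9832 and 6.5832 rad or value of joint clip_b between -6.5832 and -5.9832 rad) and (value of joint clip_c between -0.3 and 0.3 rad or value of joint clip_c between 5.9832 and 6.5832 rad or value of joint clip_c between -6.5832 and -5.9832 rad) and (value of joint clip_d between -0.3 and 0.3 rad or value of joint clip_d between 5.9832 and 6.5832 rad or value of joint clip_d between -6.5832 and -5.9832 rad) and velocity of joint clip_a between -0.05 and 0.05 rad/s and velocity of joint clip_b between -0.05 and 0.05 rad/s and velocity of joint clip_c between -0.05 and 0.05 rad/s and velocity of joint clip_d between -0.05 and 0.05 rad/s and distance of board from where it was at the start of the episode below 0.005 m and height (world z) of board between 0.025 and 0.031 m and angle between board's own z axis and vertical below 0.04 rad and linear speed of board below 0.01 m/s); the robot touches nothing.
It fails at once if the board is lifted or shoved out of its pocket (height (world z) of board above 0.034 m or distance of board from where it was at the start of the episode above 0.008 m).
It fails at once if the fingers lean on the board with more than 15 N (contact force between the fingers and board above 15 N).
It fails at once if a clip is gripped or forced with more than 15 N (contact force between the fingers and clip_a above 15 N or contact force between the fingers and clip_b above 15 N or contact force between the fingers and clip_c above 15 N or contact force between the fingers and clip_d above 15 N).
It fails at once if another thing on the bench or pallet is moved by more than 15 mm (distance of any of heatsink, screwdriver, brush, solder_reel, flux_bottle, battery_pack, multimeter from where it was at the start of the episode above 0.015 m).
It also fails if it takes over 61 s, if anything falls off the work surface, if the arm or the gripper's body presses on something with over 40 N, if the wrist force passes 120 N, or if a joint passes its speed limit or range.

### The arm

A 6-joint arm with a two-finger parallel gripper is mounted at the origin on the work surface. World frame = base frame: x ahead of the robot, y to its left, z up, the work surface at z = 0. Lengths are in m, angles in degrees, forces in N, time in s.
With the tool pointing down it reaches from about 0.35 to 0.875 m from the base axis. Payload 4.2 kg.
Tool frame: the origin (TCP) lies at the very end of the fingers, on their centre line; the grasp point (between the pads) lies 19 mm behind it (tcp_to_grasp is the z of the grasp point in the tool frame, in m); z points along the fingers, y is the direction in which the jaws open and shut (so a half turn about z gives the same grasp; the last joint's range is limited). The gripper opens to 87 mm and grips with 3 to 60 N. Pads are 19 mm wide; open, the fingers measure 117 mm over their backs; the gripper's body (75 mm by 190 mm) begins 51 mm behind the grasp point.
Start: joints at [-51.99, 22.042, 0.453, 0, -68.411, -14.817], TCP at [0.246, -0.574, 0.223] pointing down, gripper open.
Joint ranges: [-179.83, 179.83], [-69.29, 118.12], [-61.27, 80.66], [-181.25, 117.63], [-171.15, -9.14], [-177.46, 177.46]. Speed limits (degrees/s): [159.86, 159.86, 180, 180, 180, 180].

### API

Orientations are given as a 3x3 rotation matrix whose columns are the frame's x, y, z axes.
In Python, from station import sense, capture, camera_params, finish_job, tcp_to_grasp gives the robot as it stands.
- The arm moves only by the shell command python3 -m inch 'ROWS'. ROWS is JSON, a list of rows, each an object of numbers: "jaw": the closure in counts, from 0 (fully open) to 255 (shut); "x", "y", "z": the shift along the world's x, y, z normalised to -1 to 1, where 1 is 0.06 m; "ax", "ay", "az": the turn, a rotation vector about the world's x, y, z normalised to -1 to 1, where 1 is 10 degrees. A call has 1 to 12 rows; each row shifts and turns the pose as measured when the row begins; what a row does not reach is not made up. A row lasts 1/8 s, in which the tool goes at most 62.5 mm and 10.7 degrees, less where a joint would pass 70% of its speed; a pose out of reach is approached as far as the arm can. A call with a number of a shift or a turn outside -1 to 1 is refused whole. A call with a gripper value outside its range is refused whole. The fingers move at their own pace and stop on an object; the grip force is fixed at half the most. Time passes only in rows, so rows that do not move let the fingers close. It gives the time, the measured TCP pose, the force and the opening at its end, in the units of the state.
- sense(): the state, without advancing time (a new reading comes with each control period).
- capture(name): name is "side" or "top"; returns the picture (480x640x3 uint8, red, green, blue); there is no depth.
- camera_params(name): a dict with "vfov" (degrees; the focal length in pixels is half the picture's height over the tangent of half this angle, whatever the lens; pixels are square), "cx", "cy" (the principal point, pixels), "R" (3x3) and "t" (3): a world point X has camera coordinates R X + t. Camera axes: x right, y down, z forward; pixel columns grow to the right and rows downward; lengths in m; the calibration is good to about 2 mm. A picture is of the moment at which its call begins. camera_params takes no time and is no camera call.
- finish_job(): hands the job in, once; it reports no verdict.
The state is a dict: "time_s": time; "joints": joint angles; "joint_velocities": joint speeds; "effort": joint torques, N m; "tcp_pos": TCP position; "ee_rot": TCP orientation; "wrist_force": force on the tool from outside, world axes, zero at the start; "moment": the same for the moment, N m; "gripper_width": opening from 0.0 (shut) to 1.0 (fully open).
Only numpy, scipy, OpenCV 4.12 (cv2) and the standard library are available. Lean on these libraries where they do the work, as an engineer would, in place of code of your own. Each camera call takes 0.05 s, during which the arm holds its last target.

## Working session

There is one attempt and no reset: what is moved stays moved. The work goes in short steps, Python scripts to look and compute and a shell command to move; the robot and the scene stay as the last step left them, time stands still between calls to the robot, and variables do not carry over. Pictures are saved under pics/ and viewed, and the job is handed in when it is done.

```bash
ls; mkdir -p pics; python3 - <<'E'
from station import *
import cv2
for n in("top","side"):
    p=camera_params(n); print(n,p)
    cv2.imwrite(f"pics/{n}0.png",capture(n)[:,:,::-1])
s=sense(); print(s)
E
```

```text
pics
top {'vfov': 42.25838807937589, 'cx': 315.929666221107, 'cy': 250.16358528855193, 'R': array([[ 0.01070806, -0.99993167,  0.00468985],
       [-0.9924432 , -0.01120097, -0.12219257],
       [ 0.12223675, -0.00334596, -0.99249533]]), 't': array([-0.00386456,  0.48605413,  1.43141227])}
side {'vfov': 45.540668299027764, 'cx': 327.7727746950572, 'cy': 238.6305334981478, 'R': array([[-0.8388316 , -0.54420707, -0.01414998],
       [-0.27326332,  0.4433994 , -0.8536534 ],
       [ 0.4708383 , -0.71220478, -0.52064925]]), 't': array([0.39602271, 0.16962512, 1.40646182])}
{'time_s': 0.1, 'joints': array([-5.19890940e+01,  2.20851900e+01,  3.88010463e-01, -2.52024802e-02,
       -6.84126246e+01, -1.48153645e+01]), 'joint_velocities': array([ 0.04891411, -0.1558506 ,  0.17562886,  0.17260851,  0.10533786,
       -0.00211098]), 'effort': array([ 7.99699374e-04, -3.91690493e+01,  1.87934983e+01,  4.23197374e+00,
        1.34497433e-02, -6.82479549e-05]), 'tcp_pos': array([ 0.24595648, -0.57397789,  0.22158433]), 'ee_rot': array([[-9.19229835e-01, -3.93720427e-01, -8.57889015e-04],
       [-3.93721350e-01,  9.19228151e-01,  1.76180252e-03],
       [ 9.49380909e-05,  1.95727066e-03, -9.99998080e-01]]), 'wrist_force': array([-0.05556565,  0.98304695,  0.4337696 ]), 'moment': array([-0.02633809, -0.01961522,  0.00782776]), 'gripper_width': 1.0028626863491927}
```

View pics/top0.png

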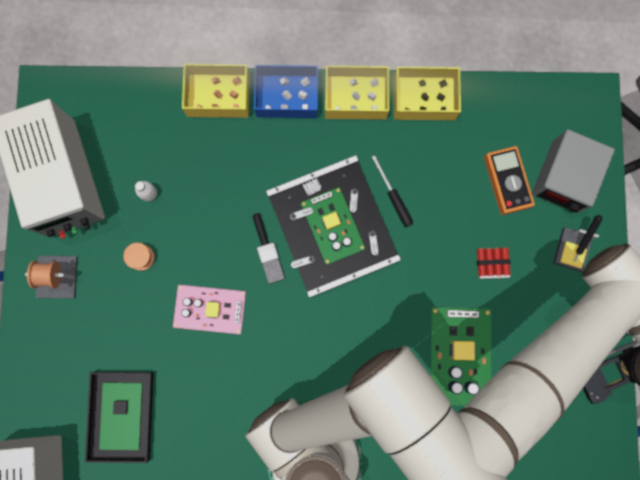

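View pics/side0.png

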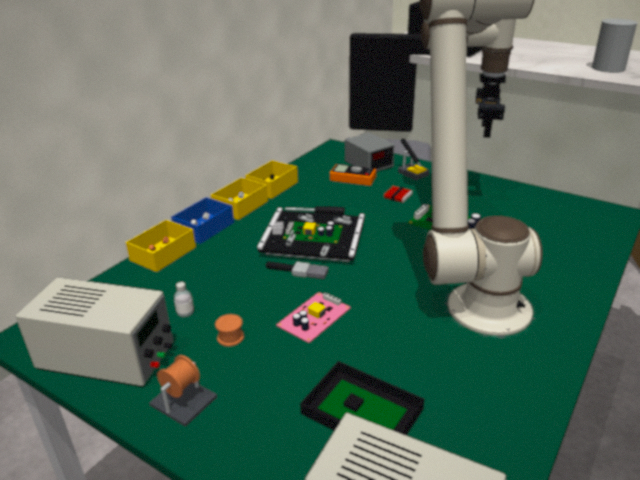

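The top view shows the pallet around pixel (333,225), with clips near (303,213), (303,262), (354,200) and (374,243). I'll zoom in on both views.

```bash
python3 - <<'E'
import cv2
i=cv2.imread("pics/top0.png")[145:305,250:420]
i=cv2.resize(i,None,fx=4,fy=4,interpolation=cv2.INTER_CUBIC)[:600]; 
i=cv2.resize(cv2.imread("pics/top0.png")[150:300,240:420],None,fx=4,fy=4,interpolation=cv2.INTER_CUBIC)
cv2.imwrite("pics/top0z.png",i)
i=cv2.resize(cv2.imread("pics/side0.png")[195:285,245:385],None,fx=5,fy=5,interpolation=cv2.INTER_CUBIC)
cv2.imwrite("pics/side0z.png",i)
E
```

```text
(no output)
```

View pics/top0z.png

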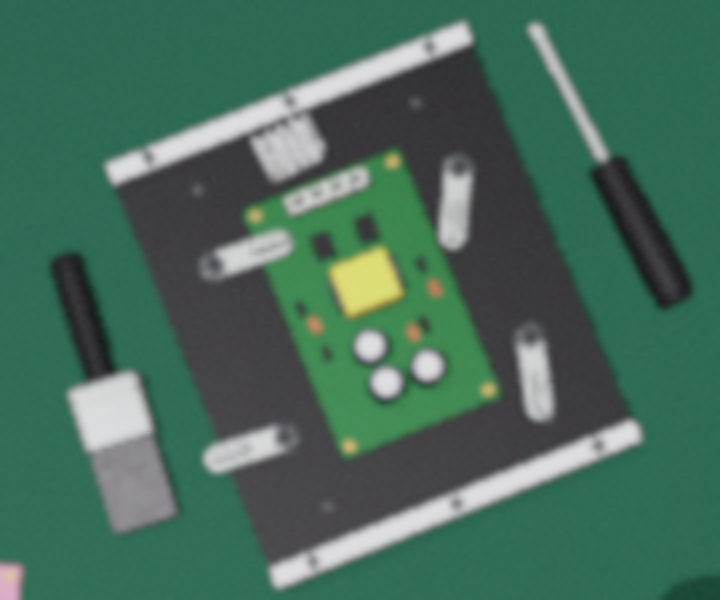

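View pics/side0z.png

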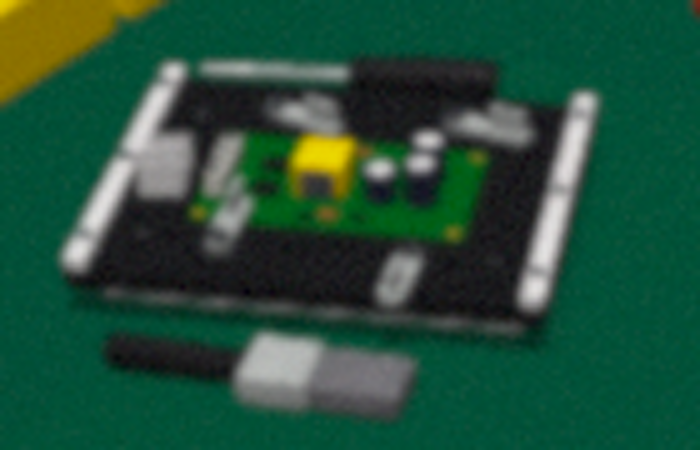

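```bash
cat > h.py <<'E'
import numpy as np
from station import *
from scipy.optimize import least_squares
P=camera_params("top")
R=np.array(P["R"]);t=np.array(P["t"]);f=240/np.tan(np.radians(P["vfov"]/2))
def proj(X):
    c=np.atleast_2d(X)@R.T+t; return f*c[:,:2]/c[:,2:]+[P["cx"],P["cy"]]
def back(uv,z):
    d=R.T@np.array([(uv[0]-P["cx"])/f,(uv[1]-P["cy"])/f,1]); c=-R.T@t
    return c+d*(z-c[2])/d[2]
def zm(p): return np.array(p)/4+[240,150]
E
cat > fit.py <<'E'
from h import *
loc=[(.08,.05,.03),(.08,-.05,.03),(-.08,-.05,.03),(-.08,.05,.03),
 (.055,.078,.04),(-.055,.078,.04),(.055,-.078,.04),(-.055,-.078,.04),
 (.135,.115,.038),(.135,-.115,.038),(-.135,-.115,.038),(-.135,.115,.038)]
px=[(248,213),(400,150),(498,396),(344,458),(211,266),(287,436),(459,165),(531,334),(105,165),(467,22),(642,434),(275,588)]
loc=np.array(loc);px=np.array([zm(p) for p in px])
def T(q,l):
    c,s=np.cos(q[2]),np.sin(q[2]); l=np.atleast_2d(l)
    return np.c_[q[0]+c*l[:,0]-s*l[:,1],q[1]+s*l[:,0]+c*l[:,1],l[:,2]]
r=least_squares(lambda q:(proj(T(q,loc))-px).ravel(),[.5,0,.4],loss="soft_l1")
q=r.x; 
if __name__=="__main__":
    print(q,np.degrees(q[2])); print(np.round((proj(T(q,loc))-px)*1.0,1).tolist())
    for n,l,nose in (("a",loc[4],(290,240)),("b",loc[5],(207,463)),("+x R",loc[6],(452,247)),("-x R",loc[7],(541,418))):
        pv=T(q,l)[0]; n3=back(zm(nose),.036)
        # base: angle in pivot frame, x axis toward board
        base=q[2]+(-np.pi/2 if l[1]>0 else np.pi/2)
        d=n3-pv; a=np.arctan2(d[1],d[0])
        print(n,pv.round(4),n3.round(4),"len",np.hypot(*d[:2]).round(4),"world dir",np.degrees(a).round(1),"clip",np.degrees((a-base)%(2*np.pi)).round(1), "base",np.degrees(base).round(1))
E
python3 fit.py
```

```text
[ 0.5448028  -0.03812548  0.3980942 ] 22.809117461486696
[[-1.3, -0.5], [-0.4, -0.3], [1.0, -0.1], [0.2, 0.3], [0.8, -0.5], [-0.6, 0.0], [-0.0, 0.2], [0.0, 0.6], [0.2, -0.2], [-0.7, -0.1], [0.1, 1.2], [0.6, -0.1]]
a [0.5653 0.0551 0.04  ] [0.5808 0.0106 0.036 ] len 0.0471 world dir -70.8 clip 356.4 base -67.2
b [0.4639 0.0125 0.04  ] [0.448  0.0576 0.036 ] len 0.0478 world dir 109.4 clip 176.6 base -67.2
+x R [ 0.6257 -0.0887  0.04  ] [ 0.5777 -0.0851  0.036 ] len 0.0482 world dir 175.7 clip 62.9 base 112.8
-x R [ 0.5243 -0.1313  0.04  ] [ 0.4766 -0.1375  0.036 ] len 0.0481 world dir -172.6 clip 74.6 base 112.8
```

The fit is good, with residuals around 1 px. Clip b is at 177°, the right-hand clips are at 63° and 75°, and the tool is already aligned with the pallet. Next I'll work out waypoints for a closed-finger push on the trailing side, using a block corner of about 9.5 x 15 mm.

```bash
cat > way.py <<'E'
from fit import *
HX,HY=.0095,.015
def tcp(piv,ang,rho,turn,cx,cy,gap=0.0):
    """piv local xy; ang: arm direction in pallet frame deg; turn +1 ccw/-1 cw; (cx,cy) signs of touching corner"""
    a=np.radians(ang);u=np.array([np.cos(a),np.sin(a)]);n=turn*np.array([-u[1],u[0]])
    c=np.array(piv)+rho*u-(.002+gap)*n-np.array([cx*HX,cy*HY])
    return T(q,[c[0],c[1],0.042])[0]
def show(pts):
    p=sense()["tcp_pos"]; print("now",p.round(4))
    for k,w in pts:
        d=w-p; print(k,w.round(4),"d/60mm",(d/.06).round(2)); p=w
E
python3 - <<'E'
from way import *
pv=(-.055,-.078)
print(T(q,[0.14,-.12,0]),T(q,[0.14,.12,0]))
show([("app",tcp(pv,90+80,.038,-1,1,1,.015))]+[(f,tcp(pv,90+f,.038,-1,1,1)) for f in (74,60,45,30,15,0)])
E
python3 -m inch '[{"jaw":255},{"jaw":255},{"jaw":255},{"jaw":255}]'
```

```text
[[ 0.72037448 -0.09446894  0.        ]] [[0.62733553 0.12676342 0.        ]]
now [ 0.246  -0.574   0.2216]
app [ 0.4881 -0.1739  0.042 ] d/60mm [ 4.04  6.67 -2.99]
74 [ 0.4839 -0.1553  0.042 ] d/60mm [-0.07  0.31  0.  ]
60 [ 0.4834 -0.1461  0.042 ] d/60mm [-0.01  0.15  0.  ]
45 [ 0.4855 -0.1364  0.042 ] d/60mm [0.03 0.16 0.  ]
30 [ 0.4899 -0.1275  0.042 ] d/60mm [0.07 0.15 0.  ]
15 [ 0.4965 -0.1201  0.042 ] d/60mm [0.11 0.12 0.  ]
0 [ 0.5048 -0.1146  0.042 ] d/60mm [0.14 0.09 0.  ]$[0]: bad value
```

```bash
python3 -m inch '[{"jaw":255,"x":0.4,"y":0.67,"z":0,"ax":0,"ay":0,"az":0},{"jaw":255,"x":0.4,"y":0.67,"z":0,"ax":0,"ay":0,"az":0},{"jaw":255,"x":0.4,"y":0.67,"z":0,"ax":0,"ay":0,"az":0},{"jaw":255,"x":0.4,"y":0.67,"z":0,"ax":0,"ay":0,"az":0},{"jaw":255,"x":0.4,"y":0.67,"z":0,"ax":0,"ay":0,"az":0},{"jaw":255,"x":0.4,"y":0.67,"z":0,"ax":0,"ay":0,"az":0}]'
```

```text
time_s: 0.85
tcp_pos: [0.3905, -0.3266, 0.2175]
ee_rot: [[-0.922, -0.387, -0.005], [-0.387, 0.922, 0.006], [0.002, 0.008, -1.0]]
wrist_force: [1.2, 0.3, 1.5]
gripper_width: 0.402
```

```bash
python3 -m inch '[{"jaw":255,"x":0.4,"y":0.63,"z":-0.3,"ax":0,"ay":0,"az":0},{"jaw":255,"x":0.4,"y":0.63,"z":-0.5,"ax":0,"ay":0,"az":0},{"jaw":255,"x":0.4,"y":0.63,"z":-0.5,"ax":0,"ay":0,"az":0},{"jaw":255,"x":0.4,"y":0.6,"z":-0.4,"ax":0,"ay":0,"az":0},{"jaw":255,"x":0,"y":0,"z":0,"ax":0,"ay":0,"az":0},{"jaw":255,"x":0,"y":0,"z":0,"ax":0,"ay":0,"az":0}]'
python3 - <<'E'
from h import *
import cv2
for n in("top","side"): 
    i=capture(n)[:,:,::-1]; 
    i=i[140:290,240:420] if n=="top" else i[165:285,245:395]
    cv2.imwrite(f"pics/{n}1.png",cv2.resize(i,None,fx=4,fy=4,interpolation=cv2.INTER_CUBIC))
print(sense())
E
```

```text
time_s: 1.6
tcp_pos: [0.4894, -0.1696, 0.1121]
ee_rot: [[-0.92, -0.392, -0.005], [-0.392, 0.92, 0.005], [0.003, 0.007, -1.0]]
wrist_force: [0.2, -0.4, -0.2]
gripper_width: 0.002
{'time_s': 1.7, 'joints': array([ -1.39450042,  18.30171428, -22.7708814 ,  -0.39256292,
       -49.17879968, -65.37270174]), 'joint_velocities': array([-0.59477994, -0.58782386,  0.27447651,  0.03778967,  0.09465582,
       -0.11800092]), 'effort': array([ 3.54607757e-01, -3.16953421e+01,  1.50826514e+01,  3.38307649e+00,
       -5.45270217e-02,  2.50225696e-05]), 'tcp_pos': array([ 0.48931932, -0.17016587,  0.11251599]), 'ee_rot': array([[-0.92066774, -0.39032404, -0.00424852],
       [-0.3903428 ,  0.9206544 ,  0.00528983],
       [ 0.00184667,  0.00652855, -0.99997698]]), 'wrist_force': array([0.53110011, 0.03412993, 0.03165802]), 'moment': array([-0.00440632, -0.00704379,  0.0329874 ]), 'gripper_width': 0.0016159586578510887}
```

View pics/top1.png

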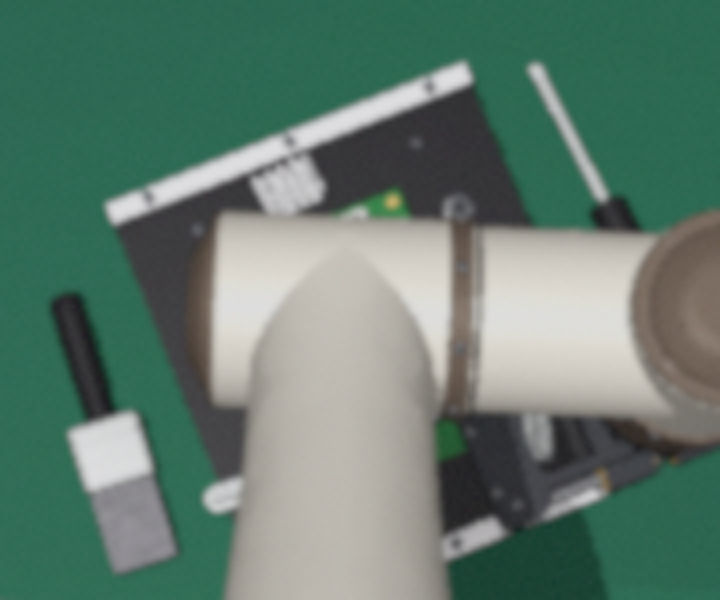

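View pics/side1.png

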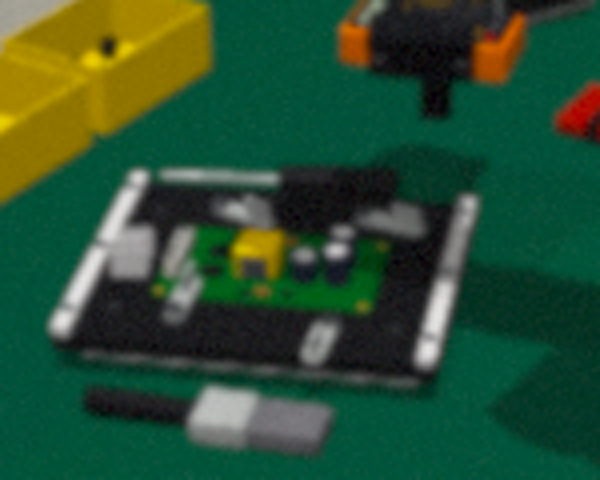

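```bash
python3 -m inch '[{"jaw":255,"x":-0.02,"y":-0.06,"z":-0.4,"ax":0,"ay":0,"az":0},{"jaw":255,"x":0,"y":0,"z":-0.4,"ax":0,"ay":0,"az":0},{"jaw":255,"x":0,"y":0,"z":-0.3,"ax":0,"ay":0,"az":0},{"jaw":255,"x":0,"y":0,"z":0,"ax":0,"ay":0,"az":0}]'
```

```text
time_s: 2.2
tcp_pos: [0.4884, -0.1778, 0.0486]
ee_rot: [[-0.923, -0.384, 0.004], [-0.384, 0.923, 0.005], [-0.005, 0.003, -1.0]]
wrist_force: [-0.1, 0.3, 0.1]
gripper_width: 0.008
```

```bash
python3 -m inch '[{"jaw":255,"x":0,"y":0,"z":-0.1,"ax":0,"ay":0,"az":0},{"jaw":255,"x":-0.03,"y":0.08,"z":0,"ax":0,"ay":0,"az":0},{"jaw":255,"x":-0.03,"y":0.08,"z":0,"ax":0,"ay":0,"az":0},{"jaw":255,"x":-0.02,"y":0.08,"z":0,"ax":0,"ay":0,"az":0}]'
```

```text
time_s: 2.7
tcp_pos: [0.4848, -0.1638, 0.0452]
ee_rot: [[-0.924, -0.383, 0.01], [-0.383, 0.924, 0.004], [-0.01, 0.0, -1.0]]
wrist_force: [0.5, -0.6, -0.1]
gripper_width: 0.007
```

```bash
python3 -m inch '[{"jaw":255,"x":0,"y":0.08,"z":-0.04,"ax":0,"ay":0.06,"az":0},{"jaw":255,"x":-0.01,"y":0.08,"z":0,"ax":0,"ay":0,"az":0},{"jaw":255,"x":0,"y":0.08,"z":0,"ax":0,"ay":0,"az":0},{"jaw":255,"x":0,"y":0.08,"z":0,"ax":0,"ay":0,"az":0}]'
```

```text
time_s: 3.2
tcp_pos: [0.484, -0.143, 0.043]
ee_rot: [[-0.923, -0.384, -0.002], [-0.384, 0.923, 0.004], [0.0, 0.004, -1.0]]
wrist_force: [-0.7, -2.3, -0.2]
gripper_width: 0.007
```

```bash
python3 -m inch '[{"jaw":255,"x":0.02,"y":0.1,"z":0,"ax":0,"ay":0,"az":0},{"jaw":255,"x":0.04,"y":0.08,"z":0,"ax":0,"ay":0,"az":0},{"jaw":255,"x":0.04,"y":0.08,"z":0,"ax":0,"ay":0,"az":0},{"jaw":255,"x":0.05,"y":0.06,"z":0,"ax":0,"ay":0,"az":0}]'
```

```text
time_s: 3.7
tcp_pos: [0.4916, -0.1226, 0.0425]
ee_rot: [[-0.924, -0.383, -0.006], [-0.383, 0.924, 0.004], [0.004, 0.006, -1.0]]
wrist_force: [-1.2, -0.1, 1.3]
gripper_width: 0.004
```

```bash
python3 -m inch '[{"jaw":255,"x":0.06,"y":0.04,"z":0,"ax":0,"ay":0,"az":0},{"jaw":255,"x":0.06,"y":0.04,"z":0,"ax":0,"ay":0,"az":0},{"jaw":255,"x":0.06,"y":0.03,"z":0,"ax":0,"ay":0,"az":0}]'; python3 - <<'E'
from h import *
import cv2
i=capture("side")[165:285,245:395,::-1]
cv2.imwrite("pics/side2.png",cv2.resize(i,None,fx=5,fy=5,interpolation=cv2.INTER_CUBIC))
print(sense()["tcp_pos"],sense()["wrist_force"])
E
```

```text
time_s: 4.08
tcp_pos: [0.5025, -0.1152, 0.0421]
ee_rot: [[-0.924, -0.383, -0.008], [-0.383, 0.924, 0.004], [0.006, 0.007, -1.0]]
wrist_force: [-1.7, -0.9, 0.5]
gripper_width: 0.008
[ 0.50322007 -0.11506471  0.04219031] [-0.20222025  0.63661009 -0.27727356]
```

View pics/side2.png

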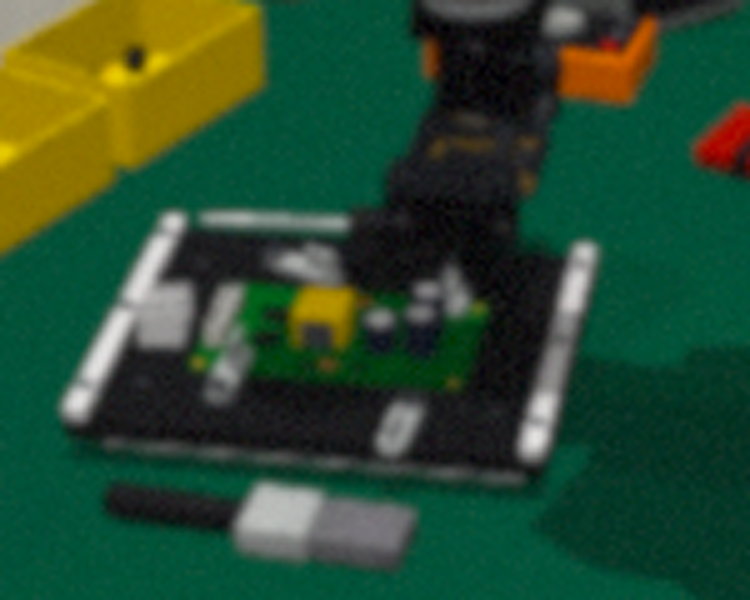

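```bash
python3 -m inch '[{"jaw":255,"x":0.04,"y":0.02,"z":0,"ax":0,"ay":0,"az":0},{"jaw":255,"x":-0.15,"y":-0.06,"z":0,"ax":0,"ay":0.05,"az":0},{"jaw":255,"x":-0.15,"y":-0.06,"z":0.3,"ax":0,"ay":0,"az":0},{"jaw":255,"x":0,"y":0,"z":0.5,"ax":0,"ay":0,"az":0}]'
python3 - <<'E'
from way import *
import cv2
pv=(.055,-.078)
show([("app",tcp(pv,90+70,.038,-1,1,1,.015))]+[(f,tcp(pv,90+f,.038,-1,1,1)) for f in (63,50,40,30,15,0)])
i=capture("side")[165:285,245:395,::-1]
cv2.imwrite("pics/side3.png",cv2.resize(i,None,fx=5,fy=5,interpolation=cv2.INTER_CUBIC))
E
```

```text
time_s: 4.62
tcp_pos: [0.4871, -0.1215, 0.0896]
ee_rot: [[-0.923, -0.383, -0.017], [-0.383, 0.924, 0.004], [0.014, 0.01, -1.0]]
wrist_force: [0.5, 0.4, -0.4]
gripper_width: 0.007
now [ 0.4871 -0.1215  0.0896]
app [ 0.5857 -0.1251  0.042 ] d/60mm [ 1.64 -0.06 -0.79]
63 [ 0.5848 -0.1054  0.042 ] d/60mm [-0.02  0.33  0.  ]
50 [ 0.5859 -0.0969  0.042 ] d/60mm [0.02 0.14 0.  ]
40 [ 0.5881 -0.0906  0.042 ] d/60mm [0.04 0.1  0.  ]
30 [ 0.5913 -0.0848  0.042 ] d/60mm [0.05 0.1  0.  ]
15 [ 0.5979 -0.0774  0.042 ] d/60mm [0.11 0.12 0.  ]
0 [ 0.6062 -0.072   0.042 ] d/60mm [0.14 0.09 0.  ]
```

View pics/side3.png

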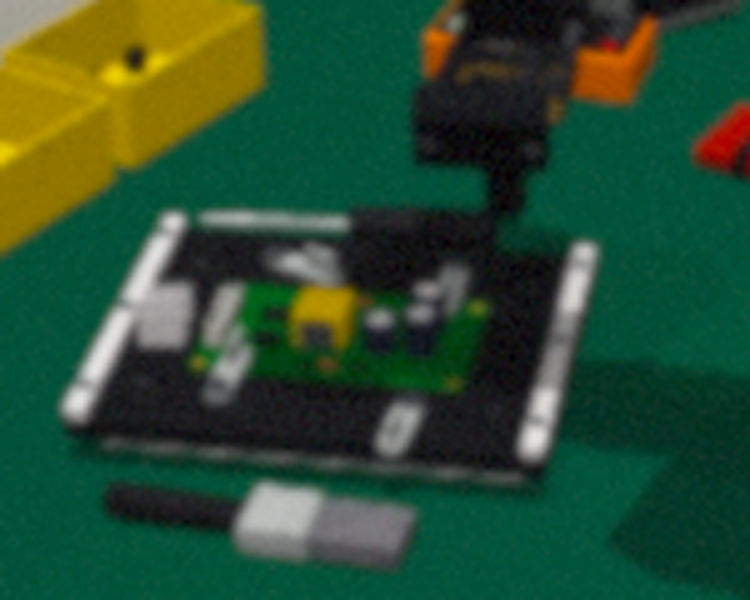

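```bash
python3 -m inch '[{"jaw":255,"x":0.4,"y":-0.03,"z":0,"ax":-0.03,"ay":-0.1,"az":0},{"jaw":255,"x":0.4,"y":-0.03,"z":0,"ax":0,"ay":0,"az":0},{"jaw":255,"x":0.4,"y":-0.03,"z":0,"ax":0,"ay":0,"az":0},{"jaw":255,"x":0.4,"y":0,"z":0,"ax":0,"ay":0,"az":0},{"jaw":255,"x":0,"y":0,"z":0,"ax":0,"ay":0,"az":0}]'
```

```text
time_s: 5.3
tcp_pos: [0.5913, -0.1284, 0.0976]
ee_rot: [[-0.923, -0.384, 0.022], [-0.384, 0.923, -0.002], [-0.02, -0.01, -1.0]]
wrist_force: [-0.8, -0.1, 0.6]
gripper_width: 0.003
```

```bash
python3 -m inch '[{"jaw":255,"x":-0.09,"y":0,"z":-0.3,"ax":0,"ay":0.1,"az":0},{"jaw":255,"x":0,"y":0,"z":-0.3,"ax":0,"ay":0,"az":0},{"jaw":255,"x":0,"y":0,"z":-0.25,"ax":0,"ay":0,"az":0},{"jaw":255,"x":0,"y":0,"z":0,"ax":0,"ay":0,"az":0}]'
```

```text
time_s: 5.8
tcp_pos: [0.5809, -0.1285, 0.0422]
ee_rot: [[-0.924, -0.382, -0.001], [-0.382, 0.924, -0.001], [0.002, -0.0, -1.0]]
wrist_force: [-0.3, -0.2, 0.8]
gripper_width: 0.006
```

```bash
python3 -m inch '[{"jaw":255,"x":0.02,"y":0.1,"z":0,"ax":0,"ay":0,"az":0},{"jaw":255,"x":0.02,"y":0.1,"z":0,"ax":0,"ay":0,"az":0},{"jaw":255,"x":0.02,"y":0.1,"z":0,"ax":0,"ay":0,"az":0},{"jaw":255,"x":0.02,"y":0.08,"z":0,"ax":0,"ay":0,"az":0},{"jaw":255,"x":0.01,"y":0.08,"z":0,"ax":0,"ay":0,"az":0}]'
```

```text
time_s: 6.42
tcp_pos: [0.5878, -0.0989, 0.0441]
ee_rot: [[-0.924, -0.383, 0.002], [-0.383, 0.924, -0.001], [-0.002, -0.002, -1.0]]
wrist_force: [1.3, 0.5, -0.2]
gripper_width: 0.009
```

```bash
python3 -m inch '[{"jaw":255,"x":0,"y":0.09,"z":-0.03,"ax":0,"ay":0,"az":0},{"jaw":255,"x":0.03,"y":0.09,"z":0,"ax":0,"ay":0,"az":0},{"jaw":255,"x":0.04,"y":0.07,"z":0,"ax":0,"ay":0,"az":0}]'
```

```text
time_s: 6.8
tcp_pos: [0.5913, -0.0834, 0.0423]
ee_rot: [[-0.924, -0.383, 0.0], [-0.383, 0.924, -0.002], [0.0, -0.002, -1.0]]
wrist_force: [-1.3, -1.2, 1.3]
gripper_width: 0.008
```

```bash
python3 -m inch '[{"jaw":255,"x":0.06,"y":0.05,"z":0,"ax":0,"ay":0,"az":0},{"jaw":255,"x":0.06,"y":0.05,"z":0,"ax":0,"ay":0,"az":0},{"jaw":255,"x":0.07,"y":0.04,"z":0,"ax":0,"ay":0,"az":0},{"jaw":255,"x":0.06,"y":0.03,"z":0,"ax":0,"ay":0,"az":0}]'; python3 - <<'E'
from h import *
import cv2
i=capture("side")[165:285,245:395,::-1]
cv2.imwrite("pics/side4.png",cv2.resize(i,None,fx=5,fy=5,interpolation=cv2.INTER_CUBIC))
print(sense()["tcp_pos"],sense()["wrist_force"])
E
```

```text
time_s: 7.3
tcp_pos: [0.6055, -0.0722, 0.0413]
ee_rot: [[-0.924, -0.383, -0.004], [-0.383, 0.924, -0.001], [0.004, 0.0, -1.0]]
wrist_force: [-1.6, 0.4, 0.0]
gripper_width: 0.004
[ 0.60606347 -0.07203947  0.04131213] [-2.03104971  0.46719543 -0.23338555]
```

View pics/side4.png

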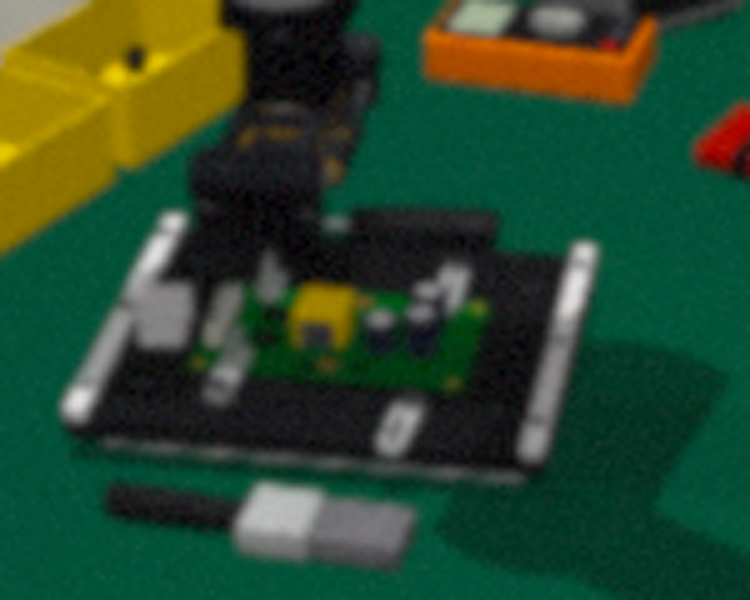

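```bash
python3 -m inch '[{"jaw":255,"x":-0.15,"y":-0.06,"z":0,"ax":0,"ay":0,"az":0},{"jaw":255,"x":-0.15,"y":-0.06,"z":0.3,"ax":0,"ay":0,"az":0},{"jaw":255,"x":0,"y":0,"z":0.6,"ax":0,"ay":0,"az":0},{"jaw":255,"x":0,"y":0,"z":0.6,"ax":0,"ay":0,"az":0}]'
python3 - <<'E'
from way import *
pv=(-.055,.078)
show([("app",tcp(pv,87,.040,1,-1,-1,.017))]+[(f,tcp(pv,f,.040,1,-1,-1)) for f in (87,110,130,150,165,180)]+[("s180",tcp(pv,180,.036,1,1,-1))]+[(f,tcp(pv,f,.036,1,1,-1)) for f in (195,210,225,240,255,270)])
E
```

```text
time_s: 7.85
tcp_pos: [0.586, -0.0804, 0.1338]
ee_rot: [[-0.924, -0.383, -0.004], [-0.383, 0.924, -0.002], [0.004, -0.0, -1.0]]
wrist_force: [1.4, 1.1, 0.0]
gripper_width: 0.007
now [ 0.586  -0.0804  0.1338]
app [0.4711 0.074  0.042 ] d/60mm [-1.91  2.57 -1.53]
87 [0.4551 0.0683 0.042 ] d/60mm [-0.27 -0.1   0.  ]
110 [0.4411 0.0607 0.042 ] d/60mm [-0.23 -0.13  0.  ]
130 [0.4321 0.05   0.042 ] d/60mm [-0.15 -0.18  0.  ]
150 [0.4274 0.037  0.042 ] d/60mm [-0.08 -0.22  0.  ]
165 [0.4269 0.0265 0.042 ] d/60mm [-0.01 -0.17  0.  ]
180 [0.4292 0.0163 0.042 ] d/60mm [ 0.04 -0.17  0.  ]
s180 [0.4153 0.0105 0.042 ] d/60mm [-0.23 -0.1   0.  ]
195 [0.4196 0.0021 0.042 ] d/60mm [ 0.07 -0.14  0.  ]
210 [ 0.4259 -0.0049  0.042 ] d/60mm [ 0.11 -0.12  0.  ]
225 [ 0.4338 -0.01    0.042 ] d/60mm [ 0.13 -0.09  0.  ]
240 [ 0.4428 -0.0129  0.042 ] d/60mm [ 0.15 -0.05  0.  ]
255 [ 0.4522 -0.0133  0.042 ] d/60mm [ 0.16 -0.01  0.  ]
270 [ 0.4614 -0.0114  0.042 ] d/60mm [0.15 0.03 0.  ]
```

```bash
python3 -m inch '[{"jaw":255,"x":-0.38,"y":0.51,"z":0,"ax":0,"ay":0,"az":0},{"jaw":255,"x":-0.38,"y":0.51,"z":0,"ax":0,"ay":0,"az":0},{"jaw":255,"x":-0.38,"y":0.51,"z":0,"ax":0,"ay":0,"az":0},{"jaw":255,"x":-0.38,"y":0.51,"z":0,"ax":0,"ay":0,"az":0},{"jaw":255,"x":-0.38,"y":0.51,"z":0,"ax":0,"ay":0,"az":0},{"jaw":255,"x":0,"y":0,"z":0,"ax":0,"ay":0,"az":0}]'
```

```text
time_s: 8.6
tcp_pos: [0.4723, 0.0746, 0.1481]
ee_rot: [[-0.924, -0.381, 0.024], [-0.381, 0.925, 0.005], [-0.024, -0.005, -1.0]]
wrist_force: [-0.1, 0.5, 0.4]
gripper_width: 0.004
```

```bash
python3 -m inch '[{"jaw":255,"x":0,"y":0,"z":-0.5,"ax":-0.02,"ay":0.13,"az":0},{"jaw":255,"x":0,"y":0,"z":-0.5,"ax":0,"ay":0,"az":0},{"jaw":255,"x":0,"y":0,"z":-0.4,"ax":0,"ay":0,"az":0},{"jaw":255,"x":0,"y":0,"z":-0.3,"ax":0,"ay":0,"az":0},{"jaw":255,"x":0,"y":0,"z":0,"ax":0,"ay":0,"az":0}]'; python3 - <<'E'
from h import *
import cv2
i=capture("side")[165:285,245:395,::-1]
cv2.imwrite("pics/side5.png",cv2.resize(i,None,fx=5,fy=5,interpolation=cv2.INTER_CUBIC))
E
```

```text
time_s: 9.22
tcp_pos: [0.4769, 0.0733, 0.0502]
ee_rot: [[-0.925, -0.38, 0.016], [-0.38, 0.925, 0.007], [-0.018, 0.0, -1.0]]
wrist_force: [0.5, -0.1, 0.1]
gripper_width: 0.007
```

View pics/side5.png

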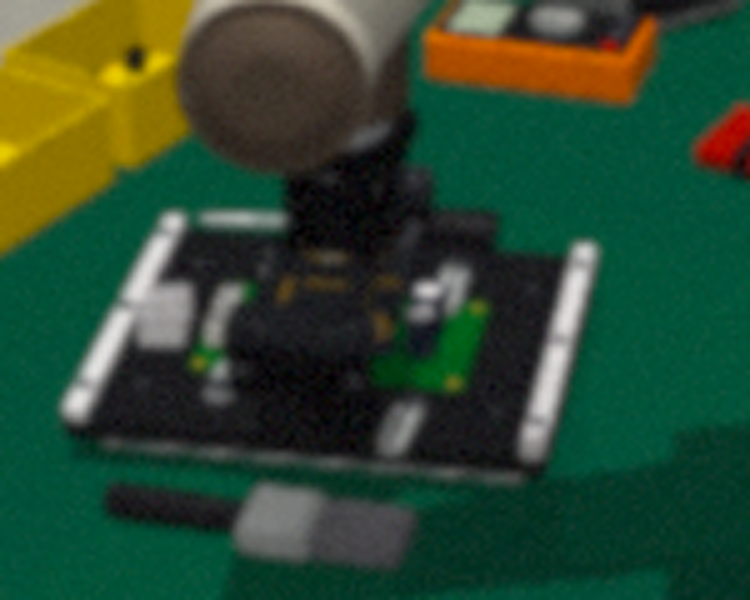

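```bash
python3 -m inch '[{"jaw":255,"x":-0.03,"y":0.02,"z":-0.14,"ax":-0.03,"ay":0.08,"az":0},{"jaw":255,"x":-0.1,"y":-0.03,"z":0,"ax":0,"ay":0,"az":0},{"jaw":255,"x":-0.1,"y":-0.03,"z":0,"ax":0,"ay":0,"az":0},{"jaw":255,"x":-0.08,"y":-0.03,"z":0,"ax":0,"ay":0,"az":0}]'
```

```text
time_s: 9.78
tcp_pos: [0.4601, 0.0697, 0.0448]
ee_rot: [[-0.925, -0.38, 0.009], [-0.38, 0.925, 0.005], [-0.01, 0.001, -1.0]]
wrist_force: [1.5, 0.8, 1.0]
gripper_width: 0.008
```

```bash
python3 -m inch '[{"jaw":255,"x":-0.1,"y":-0.04,"z":-0.04,"ax":-0.02,"ay":0.05,"az":0},{"jaw":255,"x":-0.1,"y":-0.05,"z":0,"ax":0,"ay":0,"az":0},{"jaw":255,"x":-0.1,"y":-0.06,"z":0,"ax":0,"ay":0,"az":0}]'
```

```text
time_s: 10.15
tcp_pos: [0.4422, 0.061, 0.0431]
ee_rot: [[-0.924, -0.381, 0.003], [-0.381, 0.924, 0.003], [-0.004, 0.001, -1.0]]
wrist_force: [0.1, 1.1, -0.6]
gripper_width: 0.004
```

```bash
python3 -m inch '[{"jaw":255,"x":-0.08,"y":-0.08,"z":0,"ax":0,"ay":0,"az":0},{"jaw":255,"x":-0.08,"y":-0.09,"z":0,"ax":0,"ay":0,"az":0}]'
```

```text
time_s: 10.4
tcp_pos: [0.4315, 0.0502, 0.0431]
ee_rot: [[-0.924, -0.381, 0.003], [-0.381, 0.924, 0.003], [-0.004, 0.001, -1.0]]
wrist_force: [0.2, 1.4, -0.5]
gripper_width: 0.006
```

Tracking matches the plan, so I'll continue to 150°, 165° and 180°.

```bash
python3 -m inch '[{"jaw":255,"x":-0.04,"y":-0.11,"z":0,"ax":0,"ay":0,"az":0},{"jaw":255,"x":-0.03,"y":-0.11,"z":0,"ax":0,"ay":0,"az":0},{"jaw":255,"x":0,"y":-0.1,"z":0,"ax":0,"ay":0,"az":0},{"jaw":255,"x":0,"y":-0.08,"z":0,"ax":0,"ay":0,"az":0}]'; python3 - <<'E'
from h import *
import cv2
i=capture("side")[165:285,245:395,::-1]
cv2.imwrite("pics/side6.png",cv2.resize(i,None,fx=5,fy=5,interpolation=cv2.INTER_CUBIC))
E
```

```text
time_s: 10.9
tcp_pos: [0.4247, 0.0235, 0.0426]
ee_rot: [[-0.925, -0.38, -0.001], [-0.38, 0.925, 0.001], [0.001, 0.002, -1.0]]
wrist_force: [-1.0, 1.4, 1.0]
gripper_width: 0.005
```

View pics/side6.png

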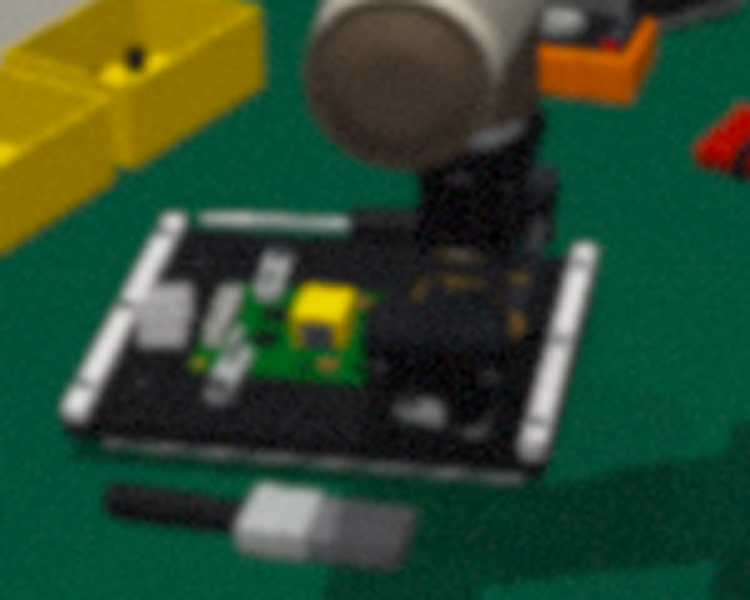

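```bash
python3 -m inch '[{"jaw":255,"x":-0.1,"y":-0.03,"z":0,"ax":0,"ay":0,"az":0},{"jaw":255,"x":-0.08,"y":-0.06,"z":0,"ax":0,"ay":0,"az":0},{"jaw":255,"x":0.02,"y":-0.1,"z":0,"ax":0,"ay":0,"az":0},{"jaw":255,"x":0.05,"y":-0.1,"z":0,"ax":0,"ay":0,"az":0}]'
```

```text
time_s: 11.45
tcp_pos: [0.4174, 0.0049, 0.0426]
ee_rot: [[-0.925, -0.381, -0.002], [-0.381, 0.925, 0.001], [0.001, 0.002, -1.0]]
wrist_force: [-1.4, 0.5, 0.1]
gripper_width: 0.006
```

Next: 210° at (.4259,-.0049), 225° at (.4338,-.0100), 240° at (.4428,-.0129).

```bash
python3 -m inch '[{"jaw":255,"x":0.07,"y":-0.09,"z":0,"ax":0,"ay":0,"az":0},{"jaw":255,"x":0.09,"y":-0.08,"z":0,"ax":0,"ay":0,"az":0},{"jaw":255,"x":0.1,"y":-0.06,"z":0,"ax":0,"ay":0,"az":0},{"jaw":255,"x":0.1,"y":-0.03,"z":0,"ax":0,"ay":0,"az":0}]'
```

```text
time_s: 11.95
tcp_pos: [0.4389, -0.0131, 0.042]
ee_rot: [[-0.925, -0.379, -0.006], [-0.379, 0.925, -0.0], [0.005, 0.002, -1.0]]
wrist_force: [-1.5, -0.8, 0.4]
gripper_width: 0.004
```

```bash
python3 -m inch '[{"jaw":255,"x":0.1,"y":0,"z":0,"ax":0,"ay":0,"az":0},{"jaw":255,"x":0.1,"y":0,"z":0,"ax":0,"ay":0,"az":0},{"jaw":255,"x":0.09,"y":0.02,"z":0,"ax":0,"ay":0,"az":0},{"jaw":255,"x":0.07,"y":0.02,"z":0,"ax":0,"ay":0,"az":0}]'; python3 - <<'E'
from h import *
import cv2
print(sense()["tcp_pos"])
i=capture("side")[165:285,245:395,::-1]
cv2.imwrite("pics/side7.png",cv2.resize(i,None,fx=5,fy=5,interpolation=cv2.INTER_CUBIC))
E
```

```text
time_s: 12.45
tcp_pos: [0.462, -0.0111, 0.0417]
ee_rot: [[-0.925, -0.379, -0.007], [-0.379, 0.925, -0.001], [0.007, 0.002, -1.0]]
wrist_force: [-1.2, -2.2, 0.4]
gripper_width: 0.009
[ 0.46198989 -0.01105887  0.04170651]
```

View pics/side7.png

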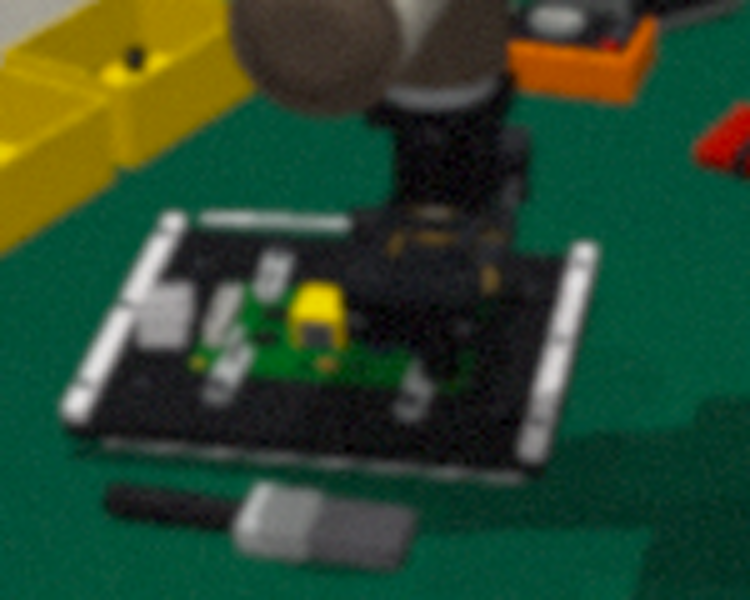

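```bash
python3 -m inch '[{"jaw":255,"x":-0.15,"y":-0.06,"z":0,"ax":0,"ay":0,"az":0},{"jaw":255,"x":-0.15,"y":-0.06,"z":0.3,"ax":0,"ay":0,"az":0},{"jaw":255,"x":0,"y":0,"z":0.7,"ax":0,"ay":0,"az":0},{"jaw":255,"x":0,"y":0,"z":0.8,"ax":0,"ay":0,"az":0},{"jaw":255,"x":0,"y":-0.5,"z":0.6,"ax":0,"ay":0,"az":0},{"jaw":255,"x":0,"y":-0.9,"z":0,"ax":0,"ay":0,"az":0},{"jaw":255,"x":0,"y":-0.9,"z":0,"ax":0,"ay":0,"az":0},{"jaw":255,"x":-0.2,"y":-0.9,"z":0,"ax":0,"ay":0,"az":0},{"jaw":255,"x":-0.3,"y":-0.9,"z":0,"ax":0,"ay":0,"az":0},{"jaw":255,"x":-0.5,"y":-0.9,"z":0,"ax":0,"ay":0,"az":0},{"jaw":255,"x":-0.5,"y":-0.9,"z":0,"ax":0,"ay":0,"az":0},{"jaw":255,"x":-0.5,"y":-0.9,"z":0,"ax":0,"ay":0,"az":0}]'
```

```text
time_s: 14.0
tcp_pos: [0.3242, -0.4313, 0.195]
ee_rot: [[-0.919, -0.393, 0.02], [-0.394, 0.919, -0.003], [-0.017, -0.011, -1.0]]
wrist_force: [0.9, -0.6, 1.0]
gripper_width: 0.006
```

```bash
python3 -m inch '[{"jaw":255,"x":-0.3,"y":-0.9,"z":0,"ax":0,"ay":0,"az":0},{"jaw":255,"x":-0.3,"y":-0.9,"z":0,"ax":0,"ay":0,"az":0},{"jaw":255,"x":0,"y":0,"z":0,"ax":0,"ay":0,"az":0},{"jaw":255,"x":0,"y":0,"z":0,"ax":0,"ay":0,"az":0}]'
python3 - <<'E'
from h import *
import cv2
i=capture("top")[:,:,::-1]; cv2.imwrite("pics/top9f.png",i)
i=i[150:300,240:420]
cv2.imwrite("pics/top9.png",cv2.resize(i,None,fx=4,fy=4,interpolation=cv2.INTER_CUBIC))
E
```

```text
time_s: 14.5
tcp_pos: [0.2839, -0.5446, 0.1948]
ee_rot: [[-0.921, -0.388, 0.024], [-0.389, 0.921, -0.006], [-0.02, -0.014, -1.0]]
wrist_force: [0.6, 0.4, 0.3]
gripper_width: 0.003
```

View pics/top9.png

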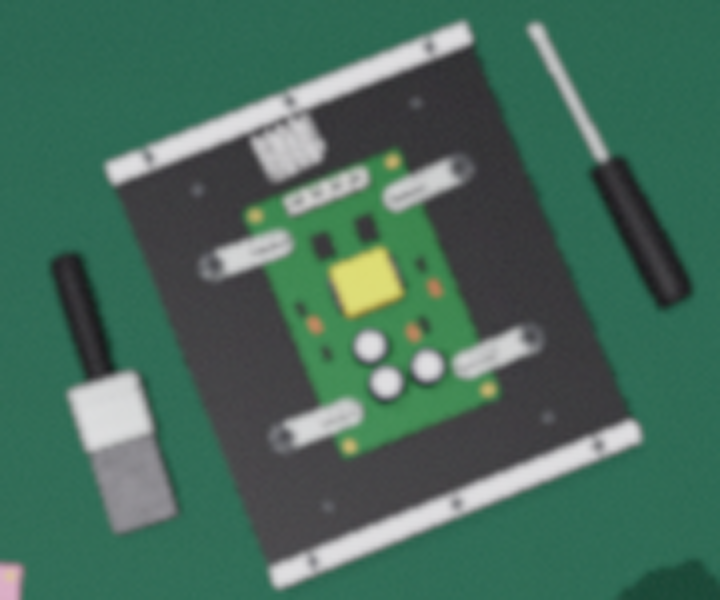

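```bash
python3 - <<'E'
from fit import *
for n,s,l,nose in (("a",1,4,(290,240)),("b",1,5,(360,408)),("+xR",-1,6,(386,206)),("-xR",-1,7,(455,371))):
    d=back(zm(nose),.036)-T(q,loc[l])[0]; base=q[2]-s*np.pi/2
    a=np.degrees(np.arctan2(d[1],d[0])-base); print(n,round((a+180)%360-180,1),np.hypot(*d[:2]).round(4))
import cv2
a=cv2.imread("pics/top0.png").astype(int);b=cv2.imread("pics/top9f.png").astype(int)
m=(abs(a-b).max(2)>40)[:310]; ys,xs=np.nonzero(m)
print([(x.min(),x.max()) for x in (xs,ys)] if len(xs) else 0)
n,_,st,_=cv2.connectedComponentsWithStats(m.astype('uint8')); print(st[1:][st[1:,4]>3])
from station import finish_job
E
```

```text
a -3.6 0.0471
b -1.1 0.0473
+xR 6.4 0.049
-xR 2.0 0.0488
[(np.int64(290), np.int64(639)), (np.int64(190), np.int64(309))]
[[ 335  190   23   23  269]
 [ 353  232   26   24  279]
 [ 529  232  111   78 4276]
 [ 311  249   20   13  153]
 [ 290  256   21   13  156]
 [ 505  273    4    2    6]
 [ 614  282    3    3    5]]
```

All four clips are within about 7° of square. The only differences from the first picture are the clips, the arm and its shadow. I'm handing in.

```bash
python3 -c "
from station import *
print(finish_job(), sense()['time_s'])"
```

```text
the job is handed in; nothing more can be done
the job is handed in; nothing more can be done
```

I pushed the three open clips square across the board's edge with the closed fingertips, then moved the arm clear and handed the job in. The clock read about 14.5 s of the 61 s allowed. `finish_job` gives no verdict, so what follows is from my own checks.

- **Clip angles:** in the last top picture, all four noses are over the board. I measured about -4° for clip a (never touched), -1° for clip b, +6° for the right-hand clip at the board's +x end and +2° for the one at its -x end. The limit is 17°, and I read the nose positions off the picture by eye, so each angle is good to a few degrees.
- **Other things:** comparing the first and last top pictures, the only changes found were the three clips, the arm and its shadow. I saw no movement of the board, heat sink or tools. The comparison did not cover the picture below row 310, where none of the listed things lie.
- **Forces:** wrist force was at most about 3 N in every reading I took. Readings came at the end of each move, so short peaks in between were not seen.

No check failed or disagreed.

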